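Fire a bond with the two-stage trigger key

TASK

Trigger a bond with the big green two-stage key: half-press it to its first click and hold it there for a second so that the bond head comes down, then press it fully home for a moment to fire, and let go so that it springs all the way up again. Do not press the red abort key.

Things in the scene. Friction and masses are not known exactly. Their poses are not given: they have to be found in the camera images.
- green_top (a point): centre of the flat top of the green round key (48 mm across), 74 mm above the worktop when up; moves down with the key; z up. The key cap is 14 mm thick and stands over a grey housing 92 x 84 x 36 mm that is screwed to the worktop and turned by up to 25 degrees. At rest there is a gap of 10 mm between the cap and the black collar below it (55 mm across), and the collar rises 14 mm out of the housing. Press straight down near the centre.
- first_stage (a joint): first stage of the green key: how far the cap has sunk towards its black collar, m; 0 up, 0.010 at the first click, where the cap meets the collar. A light spring: 2 N to start, 4 N at the click.
- second_stage (a joint): second stage of the green key: how far the black collar, with the cap on it, has sunk into the housing, m; 0 up, 0.010 fully home (the cap top is then 20 mm below its rest height). A stiff spring: it begins to move only at about 10 N, so between 4 and 10 N the key stands at its first click; 14 N at the bottom, against a hard stop. Both stages spring back when let go.
- red_key (a joint): how far the red abort key has been pressed, m; 0 up, 0.010 down. Same housing and cap size as the green one, with no black collar; on the other side of the black alignment stage. Which of the two housings is on the left varies. Leave it alone.

How it is judged:
By the outcome, as a careful person would: the job done as asked, in the order asked, and still so for the second after the job is handed in, with the robot touching nothing.
It also fails if it takes over 32 s, if anything falls off the work surface, if the arm or the gripper's body presses on something with over 40 N, if the wrist force passes 120 N, or if a joint passes its speed limit or range.

ROBOT

A 6-joint arm with a two-finger parallel gripper is mounted at the origin on a cart in front of the work surface, level with it; the furniture and walls round the work are solid. World frame = base frame: x ahead of the robot, y to its left, z up, the work surface at z = 0. Lengths are in m, angles in degrees, forces in N, time in s.
With the tool pointing down it reaches from about 0.4 to 0.825 m from the base axis. Payload 7 kg.
Tool frame: the origin (TCP) lies midway between the tips of the shut fingers; the grasp point (between the pads) lies 19 mm behind it (r.grip_point_offset is the z of the grasp point in the tool frame, in m); z points along the fingers, y is the line along which they close (so a half turn about z gives the same grasp; the last joint's range is limited). The gripper opens to 88 mm and grips with 3 to 60 N. Pads are 19 mm wide; open, the fingers measure 130 mm over their backs; the gripper's body (78 mm by 193 mm) begins 47 mm behind the grasp point.
Start: joints at [81.824, 20.546, 0.682, 0, -70.136, -16.507], TCP at [0.282, 0.613, 0.227] pointing down, gripper open.
Joint ranges: [-176.03, 176.03], [-82.01, 121.73], [-58.28, 71.71], [-173.87, 95.51], [-174.79, -0.11], [-173.66, 173.66]. Speed limits (degrees/s): [136.94, 136.94, 172.46, 180, 180, 180].

INTERFACE

Orientations are given as [roll, pitch, yaw] about the fixed x, y, z axes, in that order (R = Rz(yaw) Ry(pitch) Rx(roll)).
In Python, from plant import r, viewer, recognise, outline_of, pinpoint gives the robot as it stands.
- The arm moves only by the tool move_arm, never from a script. Its argument "targets" is a list of rows, each a list of 2 entries, a list of its own where there are three numbers: the shift along the tool's x, y, z in cm, then the turn, a rotation vector about the tool's x, y, z in rad. A call has 1 to 5 rows; each row is the pose to reach, as a shift and turn from the pose commanded when the call began, along the tool's axes at that moment; what a row does not reach only later rows make up. A row lasts 1/8 s, in which the tool goes at most 62.5 mm and 10.7 degrees, less where a joint would pass 70% of its speed; a pose out of reach is approached as far as the arm can. A call with a gripper value outside its range is refused whole. "jaw" is the finger opening in cm, from 0 to 8.76, set as the call begins (left out, the last holds). The fingers move at their own pace and stop on an object; "squeeze" is the grip in N (left out, the last holds). Time passes only in rows, so rows that repeat a pose let the fingers close. It gives the time, the measured TCP pose, the force, the opening and the grip force at its end, in the units of the state.
- r.get_state(): the state, without advancing time (a new reading comes with each control period).
- viewer.capture(name): name is "scene" or "top"; returns a dict with "image" (384x512x3 uint8, blue, green, red), "intrinsics" (3x3 intrinsics, pixels), "camera_from_world" (4x4, takes a point from world to camera coordinates). Camera axes: x right, y up, looking along -z (the intrinsics and any distortion apply to the point x, -y, -z); pixel columns grow to the right and rows downward; lengths in m; the calibration is good to about 2 mm. A picture is of the moment at which its call begins. There is no depth.
- r.close_job(): hands the job in; it is judged then, once.
Trained networks look in the newest picture that a camera, given by its name, has taken for a name from the list of things; names that differ only in an ending like _2 or _b are one class to them, and where a whole thing is asked for, a point or a joint stands for the part that bears it (a point fixed in the world has none). Each returns a list of dicts, best first, with "score" (0 to 1); they miss things now and then, are a little off and sometimes report something else, mostly with a low value. They report only what shows in the picture. A call takes as long as a camera call.
- recognise(label, camera): "box" ([left, top, right, bottom] in pixels, round what is visible of it).
- outline_of(label, camera): "mask" (384x512 bool, what is visible of it) and "box" ([left, top, right, bottom] in pixels, round what is visible of it).
- pinpoint(label, camera): "location" ([row, column] in pixels: a listed point, or the origin of a listed thing).
The state is a dict: "time_s": time; "joints": joint angles; "qd": joint speeds; "joint_torque": joint torques, N m; "tcp_pos": TCP position; "eef_rot": TCP orientation; "contact_force": force on the tool from outside, world axes, zero at the start; "moment": the same for the moment, N m; "gripper_width": finger opening in m; "gripper_force": force on a finger pad.
Only numpy, scipy, OpenCV 4.12 (cv2) and the standard library are available. Lean on these libraries where they do the work, as an engineer would, in place of code of your own. Each camera call takes 0.05 s, during which the arm holds its last target. There are 200 camera calls.

## Working session

There is one attempt and no reset: what is moved stays moved. The work goes in short steps, Python scripts to look and compute and a tool call to move; the robot and the scene stay as the last step left them, time stands still between calls to the robot, and variables do not carry over. Pictures are saved under pics/ and viewed, at most 10 in all, crops included, and the job is handed in when it is done.

Besides the shell and the picture viewer there is one more tool, called after "Call:" as a command line: name --argument value ..., lists and objects as JSON in quotes. move_arm: Moves the arm, as the interface text tells. Its arguments: {"type":"object","properties":{"targets":{"type":"array","items":{"type":"array"}},"jaw":{"type":"number"},"squeeze":{"type":"number"}},"required":["targets"]}

```bash
mkdir -p pics; cat > h.py <<'E'
import numpy as np, cv2
from plant import r, viewer, recognise, outline_of, pinpoint
def ray(c,px):
    K=c["intrinsics"];T=np.array(c["camera_from_world"])
    row,col=px
    d=np.linalg.inv(K)@[col,row,1]; d=np.array([d[0],-d[1],-d[2]])
    R=T[:3,:3];o=-R.T@T[:3,3]
    return o,R.T@d
def atz(c,px,z):
    o,d=ray(c,px); return o+d*(z-o[2])/d[2]
E
python3 - <<'E'
from h import *
ims=[]
for n in ("scene","top"):
    c=viewer.capture(n); ims.append(c["image"])
    for l in ("green_top",):
        for p in pinpoint(l,n)[:2]: print(n,l,p,atz(c,p["location"],.074))
    for l in ("green_top","red_key"):
        for p in outline_of(l,n)[:2]:
            m=p["mask"]; rc=np.argwhere(m).mean(0); print(n,l,p["score"],p["box"],rc,atz(c,rc,.07))
s=r.get_state();print(s)
cv2.imwrite("pics/a.png",cv2.resize(np.hstack(ims),(800,300)))
E
```

```text
scene green_top {'location': [163.2, 195.8], 'score': 0.59} [0.52917292 0.26945395 0.074     ]
scene green_top 0.62 [186.5, 155.1, 208.2, 175.5] [165.04577465 195.15140845] [0.52612688 0.26956079 0.07      ]
scene red_key 0.6 [333.5, 234.5, 356.5, 253.7] [244.03206997 342.41982507] [ 0.49527767 -0.15129202  0.07      ]
top green_top {'location': [188.3, 188.8], 'score': 0.6} [0.52341829 0.27350688 0.074     ]
top green_top 0.6 [179.3, 180.1, 199.0, 196.4] [187.24381625 189.55123675] [0.52641236 0.27224618 0.07      ]
{'time_s': 0.4, 'joints': array([ 8.18237762e+01,  2.05536877e+01,  6.75732945e-01, -2.75833703e-03,
       -7.01365850e+01, -1.65078252e+01]), 'qd': array([-0.05205964, -0.02335073,  0.07888657, -0.03928014,  0.12087833,
        0.00861259]), 'joint_torque': array([-1.56469614e-04, -5.81674075e+01,  2.92919219e+01,  6.99362800e+00,
        1.08867956e-02, -7.18270780e-05]), 'tcp_pos': array([0.28186171, 0.61323938, 0.22642243]), 'eef_rot': array([ 1.79985322e+02, -1.64435020e-03, -2.46849863e+01]), 'contact_force': array([ 0.6436217 , -0.53428102,  0.42117689]), 'moment': array([0.0082443 , 0.02145603, 0.0268122 ]), 'gripper_force': 0.0, 'gripper_width': 0.08751898691200673}
```

View pics/a.png

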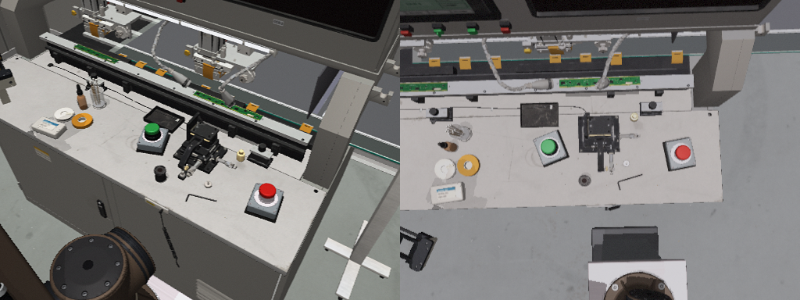

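The pictures show the green key left of the black stage (scene row 165, col 195; top row 188, col 189) and red at the far right. Both views put green_top near (0.525, 0.271). I'll move over it with the fingers shut and the gripper turned away from the stage.

Call:
move_arm --targets '[[[3.6, 2.1, 0], [0, 0, 0.1]], [[7.3, 4.2, 0], [0, 0, 0.2]], [[10.9, 6.3, 0], [0, 0, 0.3]], [[14.6, 8.3, 0], [0, 0, 0.4]], [[18.2, 10.4, 0], [0, 0, 0.5]]]' --jaw 0

```text
time_s: 1.02
tcp_pos: [0.4045, 0.4417, 0.2267]
eef_rot: [-180.0, 0.0, -53.5]
contact_force: [0.2, 1.1, 0.8]
gripper_width: 0.0429
gripper_force: 0.0
```

```bash
cat >> h.py <<'E'
from scipy.spatial.transform import Rotation as Ro
def shift(target):
    s=r.get_state(); R=Ro.from_euler("xyz",s["eef_rot"],degrees=True)
    return s["time_s"],s["tcp_pos"],s["eef_rot"],s["contact_force"],R.inv().apply(np.array(target)-s["tcp_pos"])*100
E
python3 -c "
from h import *
print(shift([.525,.271,.20]))"
```

```text
(1.025, array([0.40449212, 0.44167351, 0.2267438 ]), array([-1.79981001e+02,  1.04866035e-02, -5.35125347e+01]), array([0.21142627, 1.07181174, 0.75457233]), array([20.88838085,  0.46125636,  2.67040419]))
```

Call:
move_arm --targets '[[[4.2, 0.1, 0.5], [0, 0, 0.1]], [[8.4, 0.2, 1.0], [0, 0, 0.2]], [[12.6, 0.3, 1.6], [0, 0, 0.3]], [[16.8, 0.4, 2.2], [0, 0, 0.4]], [[20.9, 0.5, 2.7], [0, 0, 0.5]]]'

```text
time_s: 1.65
tcp_pos: [0.5253, 0.271, 0.1996]
eef_rot: [-180.0, 0.0, -82.2]
contact_force: [-0.0, 0.3, 0.6]
gripper_width: 0.0008
gripper_force: 0.0
```

```bash
python3 - <<'E'
from h import *
print(shift([.526,.271,.10]))
c=viewer.capture("scene"); d=viewer.capture("top")
for n,k in (("scene",c),("top",d)):
    for p in pinpoint("green_top",n)[:1]: print(n,p,atz(k,p["location"],.074))
cv2.imwrite("pics/b.png",np.hstack([cv2.resize(k["image"][90:290,90:290],(400,400),interpolation=cv2.INTER_CUBIC) for k in (c,d)]))
E
```

```text
(1.65, array([0.52529023, 0.27099141, 0.19955633]), array([-1.79985794e+02,  1.15230589e-02, -8.21656000e+01]), array([-0.01724788,  0.31019934,  0.61234878]), array([ 0.01082619, -0.06796371,  9.95564796]))
scene {'location': [162.8, 192.8], 'score': 0.54} [0.52628229 0.27668606 0.074     ]
top {'location': [187.9, 188.8], 'score': 0.58} [0.52440363 0.27349229 0.074     ]
```

View pics/b.png

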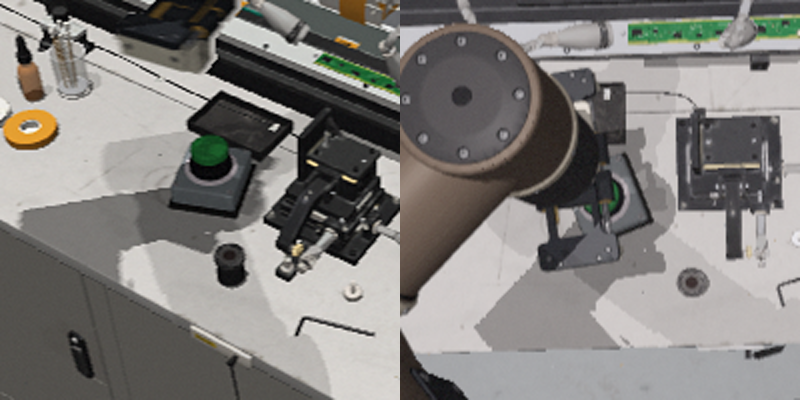

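The scene crop shows the gripper above and clear of the green key (crop 208,152), with the stage well off to the right. Going down.

Call:
move_arm --targets '[[[-0.1, 0, 4], [0, 0, 0]], [[-0.1, 0, 8], [0, 0, 0]], [[-0.1, 0, 10.5], [0, 0, 0]], [[-0.1, 0, 11.7], [0, 0, 0]], [[-0.1, 0, 11.7], [0, 0, 0]]]'

```text
time_s: 2.48
tcp_pos: [0.5242, 0.2736, 0.0824]
eef_rot: [180.0, -0.0, -81.9]
contact_force: [0.8, -0.4, -0.4]
gripper_width: 0.0006
gripper_force: 0.0
```

Call:
move_arm --targets '[[[0, 0, 0.5], [0, 0, 0]], [[0, 0, 0.9], [0, 0, 0]], [[0, 0, 1.3], [0, 0, 0]], [[0, 0, 1.5], [0, 0, 0]], [[0, 0, 1.5], [0, 0, 0]]]'

```text
time_s: 3.1
tcp_pos: [0.5249, 0.2736, 0.0678]
eef_rot: [-180.0, 0.0, -82.0]
contact_force: [1.2, 1.3, 3.5]
gripper_width: 0.0005
gripper_force: 1.5
```

Call:
move_arm --targets '[[[0, 0, 0.2], [0, 0, 0]], [[0, 0, 0.35], [0, 0, 0]], [[0, 0, 0.4], [0, 0, 0]]]'

```text
time_s: 3.48
tcp_pos: [0.5249, 0.2736, 0.0642]
eef_rot: [-179.9, 0.0, -82.0]
contact_force: [-0.9, 2.1, 8.9]
gripper_width: 0.0005
gripper_force: 4.7
```

Call:
move_arm --targets '[[[0, 0, -0.02], [0, 0, 0]], [[0, 0, -0.02], [0, 0, 0]]]'

```text
time_s: 3.72
tcp_pos: [0.5249, 0.2735, 0.0643]
eef_rot: [-179.9, 0.0, -82.0]
contact_force: [-1.0, 2.5, 6.7]
gripper_width: 0.0006
gripper_force: 3.3
```

```bash
python3 - <<'E'
from h import *
for i in range(3):
    c=viewer.capture("scene"); s=r.get_state(); print(s["time_s"],s["tcp_pos"],s["contact_force"])
cv2.imwrite("pics/c.png",cv2.resize(c["image"][135:195,155:235],(800,600),interpolation=cv2.INTER_CUBIC))
E
```

```text
3.775 [0.5249001  0.27356827 0.06431863] [-1.047876    1.53442518  7.20002442]
3.825 [0.52490218 0.27356593 0.06432709] [-1.68396723  1.68996227  7.11380485]
3.875 [0.52487332 0.27354486 0.06428299] [-0.09285727  1.71981229  6.52037474]
```

View pics/c.png

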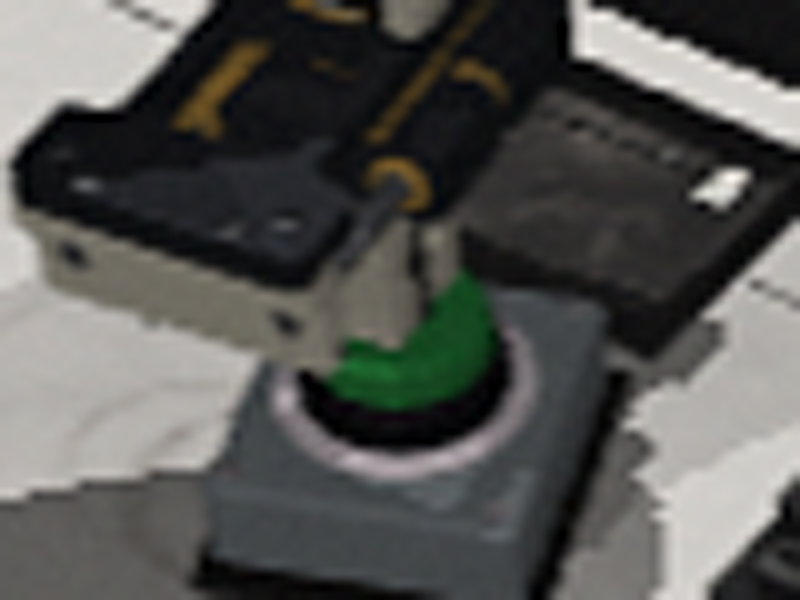

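The fingers press the cap centrally. The cap sits on the collar at about 7 N (click plateau, 4–10 N), with the collar still up. I'll hold it here.

Call:
move_arm --targets '[[[0, 0, 0], [0, 0, 0]], [[0, 0, 0], [0, 0, 0]], [[0, 0, 0], [0, 0, 0]], [[0, 0, 0], [0, 0, 0]], [[0, 0, 0], [0, 0, 0]]]'

```text
time_s: 4.5
tcp_pos: [0.5249, 0.2736, 0.0643]
eef_rot: [-179.9, 0.0, -82.0]
contact_force: [-1.4, 2.7, 6.1]
gripper_width: 0.0002
gripper_force: 3.3
```

Call:
move_arm --targets '[[[0, 0, 0], [0, 0, 0]], [[0, 0, 0], [0, 0, 0]], [[0, 0, 0], [0, 0, 0]], [[0, 0, 0], [0, 0, 0]], [[0, 0, 0], [0, 0, 0]]]'

```text
time_s: 5.12
tcp_pos: [0.5249, 0.2736, 0.0643]
eef_rot: [-179.9, 0.0, -82.0]
contact_force: [-0.7, 2.0, 6.1]
gripper_width: 0.0002
gripper_force: 3.3
```

Call:
move_arm --targets '[[[0, 0, 0.35], [0, 0, 0]], [[0, 0, 0.7], [0, 0, 0]], [[0, 0, 0.95], [0, 0, 0]], [[0, 0, 1.05], [0, 0, 0]], [[0, 0, 1.08], [0, 0, 0]]]'

```text
time_s: 5.75
tcp_pos: [0.525, 0.2736, 0.0542]
eef_rot: [-179.9, 0.0, -81.9]
contact_force: [-3.7, 1.5, 13.1]
gripper_width: 0.0003
gripper_force: 6.7
```

Call:
move_arm --targets '[[[0, 0, 0.05], [0, 0, 0]], [[0, 0, 0.1], [0, 0, 0]], [[0, 0, 0.1], [0, 0, 0]]]'

```text
time_s: 6.12
tcp_pos: [0.525, 0.2736, 0.054]
eef_rot: [-179.9, 0.0, -81.9]
contact_force: [-5.5, 0.6, 20.1]
gripper_width: 0.0004
gripper_force: 9.9
```

20 N on the hard stop with no further travel: fully home. Releasing.

Call:
move_arm --targets '[[[0, 0, -1.0], [0, 0, 0]], [[0, 0, -2.2], [0, 0, 0]], [[0, 0, -4], [0, 0, 0]], [[0, 0, -7], [0, 0, 0]], [[0, 0, -11], [0, 0, 0]]]'

```text
time_s: 6.75
tcp_pos: [0.5232, 0.2719, 0.1612]
eef_rot: [179.8, -0.1, -82.0]
contact_force: [-0.2, 0.9, 0.5]
gripper_width: 0.0005
gripper_force: 0.0
```

Call:
move_arm --targets '[[[0, 0, -2], [0, 0, 0]], [[0, 0, -3], [0, 0, 0]], [[0, 0, -3], [0, 0, 0]], [[0, 0, -3], [0, 0, 0]]]'

```text
time_s: 7.25
tcp_pos: [0.5239, 0.2726, 0.1906]
eef_rot: [179.9, -0.1, -82.0]
contact_force: [-0.1, -0.6, 0.2]
gripper_width: 0.0002
gripper_force: 0.0
```

```bash
python3 - <<'E'
from h import *
c=viewer.capture("scene"); print(r.get_state()["tcp_pos"],r.get_state()["contact_force"])
cv2.imwrite("pics/d.png",cv2.resize(c["image"][135:195,155:235],(800,600),interpolation=cv2.INTER_CUBIC))
E
```

```text
[0.5239055  0.27268535 0.19058819] [-0.19074165 -0.53049803  0.2058222 ]
```

View pics/d.png

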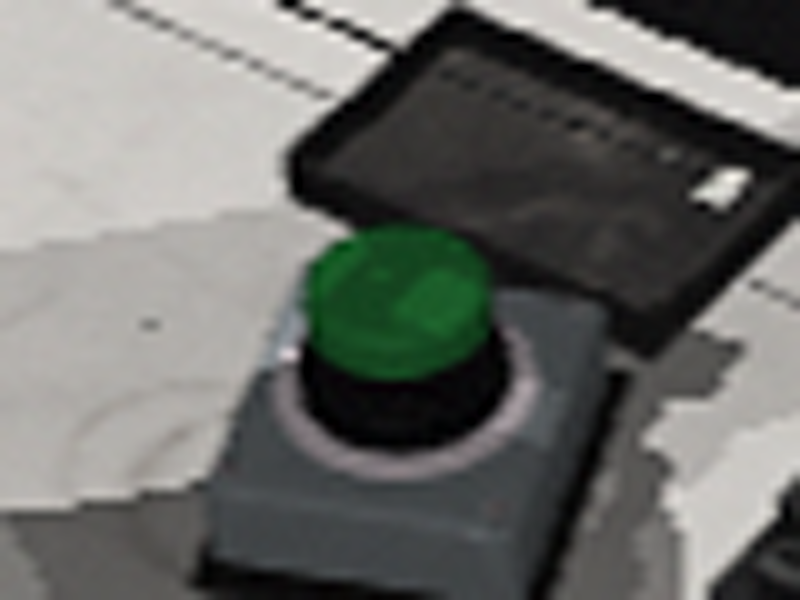

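The green cap (crop 400,300) has sprung up above its collar again, and the arm is clear.

```bash
python3 -c "
from plant import r
print(r.close_job())"
```

```text
the job is handed in; nothing more can be done
None
```

I held the green key at its first click (6–7 N) for about 1.6 s, pressed it fully home to its hard stop (20 N), and released it; it sprang back up, the red key was never touched, and the job was handed in at about 7.3 s.

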